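Spring the hold-down bar off a plaster mould

TASK

Open the hold-down bar of the plaster mould: take the forked tool from its wooden stand, straddle the spring pin with it, push the collar back gently until the pin's tip is out of the lug, and keep it pushed while you lift the bar's end over the lug, so that the bar springs open. Work the bar with the tool only, without forcing it or touching the bar with the gripper, put the tool back upright in its stand as it was, and leave the cup, jar and brush alone.

Things in the scene. Friction and masses are not known exactly. Their poses are not given: they have to be found in the camera images.
- mould: Fixed round white plaster mould, 220 mm across; origin at the centre of its underside on the bench, z up. A hold-down bar crosses it along the mould's y axis, its centre line 85 mm above the bench, from a hinge at y = +75 mm to a latch lug at y = -86 to -94 mm. The plaster dome under the pin is at most 60 mm high, so 25 mm are free below the pin's centre line.
- latch (a point): Centre of the hole in the steel latch lug, on the lug's inner face (mould x = 0, y = -86 mm, 85 mm above the bench); axes as the mould's. The lug is 24 mm wide (x), 8 mm thick, its top 94 mm above the bench; the hole is 9 mm square. The pin's tip sits 6 mm deep in it. Lift the tip about 12 mm, pushed back, to bring it over the lug.
- bar: Aluminium hold-down bar, 16 mm wide, 12 mm high, with its spring pin; origin on its hinge axis. Closed: level, axes as the mould's, running along -y. It turns about its x axis, free end rising, to a stop at 1.3 rad. A weak hinge spring (under 1 N at the pin) swings it slowly open by itself in a few seconds once the pin's tip is over the lug.
- bar_end (a point): Centre of the bar's end face (mould y = -29 mm when closed); moves with the bar. From here a steel pin 6 mm thick runs on along -y for 63 mm. Pushed back towards the hinge (+y) by its collar it meets a spring: 3 N to start, about 7 N when its tip is out of the lug (after 6 mm), 9 N at its hard stop (after 9 mm). More than 18 N on it would bend it. Let go, it springs out again.
- collar_mid (a point): Point on the bar's centre line, 25 mm beyond bar_end (mould y = -54 mm when closed). The round collar on the pin is 20 mm across and 4 mm thick; its face towards the lug lies up to 9 mm either side of this point, differing from start to start and not reported: find it by touch. Friction of the fork on the collar carries bar and pin up when the pushing tool is lifted.
- fork: Loose forked tool, 140 g, standing upright in the stand; origin in its middle at the height of the fork's tips, z up. Steel blade 30 mm wide (x), 6 mm thick (y), 45 mm high, with a slot open at the bottom, 11 mm wide, 20 mm high; flange 44 x 30 mm from 45 to 50 mm up; wooden handle 28 mm (x) by 20 mm (y) from 50 to 115 mm up. In the stand its tips are 7 mm above the bench.
- fork_grip (a point): Middle of the tool's handle, 80 mm above the tips; axes as the tool's. Grip it across its 20 mm, along y, so that a push along y does not turn it in the grip.
- stand_top (a point): Centre of the top of the fixed wooden stand (80 mm in x, 60 mm in y, 52 mm high), in the middle of its well: 36 mm (x) by 12 mm (y), right through, chamfered 3 mm. Axes as the stand's; the tool stands with its axes along these, either way round, and its tips 45 mm below this point.
- cup: White plastic cup, 76 mm across, 85 mm high; origin under its centre. Bystander.
- jar: Amber jar with a steel cap, 60 mm across, 90 mm high; origin under its centre. Bystander.
- brush: Brush lying flat. Bystander.

How it is judged:
By the outcome, as a careful person would: the job done as asked, in the order asked, and still so for the second after the job is handed in, with the robot touching nothing.
It also fails if it takes over 46 s, if anything falls off the work surface, if the arm or the gripper's body presses on something with over 40 N, if the wrist force passes 120 N, or if a joint passes its speed limit or range.

ROBOT

A 6-joint arm with a two-finger parallel gripper is mounted at the origin on the work surface. World frame = base frame: x ahead of the robot, y to its left, z up, the work surface at z = 0. Lengths are in mm, angles in rad, forces in N, time in s.
With the tool pointing down it reaches from about 275 to 825 mm from the base axis. Payload 5.2 kg.
Tool frame: the origin (TCP) lies at the very end of the fingers, on their centre line; the grasp point (between the pads) lies 19 mm behind it; z points along the fingers, y is the direction in which the jaws open and shut (so a half turn about z gives the same grasp; the last joint's range is limited). The gripper opens to 93 mm and grips with 3 to 60 N. Pads are 15 mm wide; open, the fingers measure 128 mm over their backs; the gripper's body (75 mm by 188 mm) begins 65 mm behind the grasp point.
Start: joints at [-0.203, 0.259, 1.535, -0, 1.348, -0.203], TCP at [550.005, 0.023, 218.653] pointing down, gripper open.
Joint ranges: [-3.14, 3.14], [-0.91, 2.08], [0.19, 2.58], [-1.22, 4.36], [0.22, 2.71], [-3.12, 3.12]. Speed limits (rad/s): [2.57, 2.57, 3.14, 3.14, 3.14, 3.14].

INTERFACE

Orientations are given as [roll, pitch, yaw] about the fixed x, y, z axes, in that order (R = Rz(yaw) Ry(pitch) Rx(roll)).
In Python, from bench import robot gives the robot as it stands. The module is installed in compiled form; this text tells all that it offers. Calls block until the motion is done:
- robot.move_ptp(position, orientation): joint-space move of the TCP to a pose.
- robot.move_linear(position, ori=None, speed=150, f_stop=None): straight line of the TCP; ori=None keeps the orientation; speed is the mean speed in mm/s. With f_stop (N) it stops when the force on the tool has changed by that much, and returns True; else False.
- robot.move_j(angles): joint-space move.
- robot.move_gripper(opening): opening from 0.0 (shut) to 1.0 (fully open); the grip force is fixed at half the most; returns when the fingers have stopped.
- robot.sleep(seconds).
- robot.inverse_kinematics(position, orientation): joint angles nearest the present ones, or None.
- robot.get_image(name): name is "scene" or "side" or "wrist"; returns a dict with "img" (400x640x3 uint8, blue, green, red), "fovy" (degrees; the focal length in pixels is half the picture's height over the tangent of half this angle, whatever the lens; pixels are square), "cx", "cy" (the principal point, pixels), "eye" and "orientation" of the camera in the world. Camera axes: x right, y down, z forward; pixel columns grow to the right and rows downward; lengths in mm; the calibration is good to about 2 mm. A picture is of the moment at which its call begins. There is no depth.
A pose or a line that the arm cannot do raises robot.MotionError and nothing moves.
- robot.hand_in(): hands the job in, once; it reports no verdict.
Readings, each from a call of its own:
- robot.current_t(): time.
- robot.current_qpos(): joint angles.
- robot.current_joint_vel(): joint speeds.
- robot.current_joint_efforts(): joint torques, N m.
- robot.current_tcp_pos(): TCP position.
- robot.current_eef_rot(): TCP orientation.
- robot.current_contact_force(): force on the tool from outside, world axes, zero at the start.
- robot.current_ft_torque(): the same for the moment, N m.
- robot.current_gripper_width(): opening from 0.0 (shut) to 1.0 (fully open).
Only numpy, scipy, OpenCV 4.12 (cv2) and the standard library are available. Lean on these libraries where they do the work, as an engineer would, in place of code of your own. Each camera call takes 0.05 s, during which the arm holds its last target. There are 200 camera calls.

## Working session

There is one attempt and no reset: what is moved stays moved. The work goes in short steps, each a Python script; the robot and the scene stay as the last script left them, time stands still between calls to the robot, and variables do not carry over. Pictures are saved under pics/ and viewed, about 8 in all and at most 12, crops included, and the job is handed in when it is done.

```bash
mkdir -p pics
cat > h.py <<'E'
import numpy as np, cv2
from scipy.spatial.transform import Rotation as Rot
from bench import robot
def snap(name,fn):
    d=robot.get_image(name); cv2.imwrite(f'pics/{fn}.png',d['img'])
    np.save(f'pics/{fn}.npy',{k:v for k,v in d.items() if k!='img'},allow_pickle=True); return d
def cam(fn): return np.load(f'pics/{fn}.npy',allow_pickle=True).item()
def Rc(d):
    o=np.array(d['orientation'],float)
    return o if o.shape==(3,3) else Rot.from_euler('xyz',o).as_matrix()
def ray(d,u,v):
    f=200/np.tan(np.radians(d['fovy'])/2)
    return Rc(d)@np.array([(u-d['cx'])/f,(v-d['cy'])/f,1])
def at_z(d,u,v,z):
    r=ray(d,u,v); e=np.array(d['eye'],float); return e+r*(z-e[2])/r[2]
def proj(d,p):
    f=200/np.tan(np.radians(d['fovy'])/2)
    q=Rc(d).T@(np.array(p,float)-d['eye']); return q[:2]/q[2]*f+[d['cx'],d['cy']]
E
python3 - <<'E'
from h import *
for n in ('scene','side','wrist'):
    d=snap(n,n+'0'); print(n,{k:v for k,v in d.items() if k!='img'})
print(robot.current_t(),robot.current_eef_rot())
a=[cv2.imread(f'pics/{n}0.png') for n in('scene','side')]
E
```

```text
scene {'fovy': 50.81337053265303, 'cx': 320.74588288146447, 'cy': 190.9812405475133, 'eye': array([1242.43802593,  367.14021636,  778.35330245]), 'orientation': array([-2.34747068,  0.00506617,  2.02376919])}
side {'fovy': 47.83018046360035, 'cx': 319.96690693743875, 'cy': 206.6353957442298, 'eye': array([  77.020674  , -821.56545183,  658.45514632]), 'orientation': array([-2.0729691 ,  0.00616473, -0.56362293])}
wrist {'fovy': 62.39176685911458, 'cx': 319.65263940252606, 'cy': 201.8005312841328, 'eye': array([550.31088217,  83.54881188, 383.23507584]), 'orientation': array([ 2.83688142e+00,  1.23370663e-03, -7.92280258e-04])}
0.15 [-3.14021146e+00 -3.01824292e-04  1.57072228e+00]
```

View pics/scene0.png

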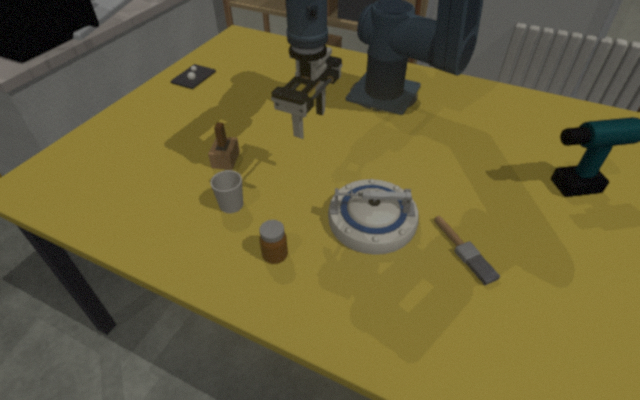

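View pics/wrist0.png

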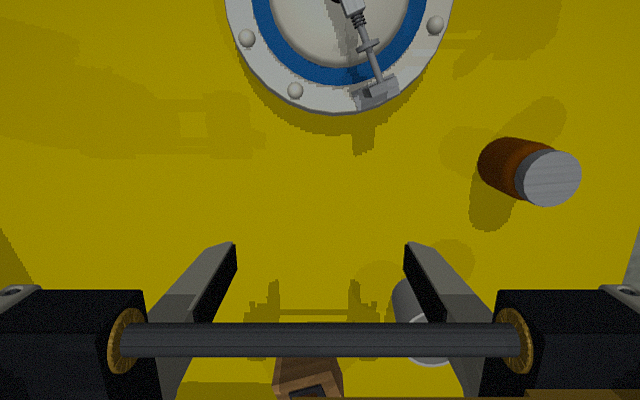

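The scene picture shows the stand at (224,152), the cup at (228,190), the jar at (273,242) and the mould at (373,212). In the wrist picture the lug is at about (378,90), the collar at (368,46), and the stand is cut off at the bottom (308,380).

Run:
```python
from h import *
s=cam('scene0');w=cam('wrist0')
print('stand',at_z(s,221,152,52),at_z(w,308,385,52))
print('handle top',at_z(s,221,124,122))
print('lug top',at_z(w,376,85,94),'collar',at_z(w,368,46,85))
print('mould c',at_z(s,373,200,60),'lug/hinge',at_z(s,337,192,94),at_z(s,409,192,94))
print('cup',at_z(s,228,180,85),'jar',at_z(s,273,230,90),at_z(w,552,178,90))
```

```text
stand [ 560.89093102 -270.67093076   52.        ] [ 534.78637168 -265.1897879    52.        ]
handle top [ 529.71092537 -278.42629742  122.        ]
lug top [596.50168656  93.69297089  94.        ] collar [589.81970245 124.33629347  85.        ]
mould c [560.42998528 169.45716771  60.        ] lug/hinge [604.52658484  94.59926013  94.        ] [532.53608104 244.4555772   94.        ]
cup [ 672.59145246 -163.4710369    85.        ] jar [764.99273464  17.61088799  90.        ] [761.15454315  13.9250123   90.        ]
```

Run:
```python
from h import *
ori=[np.pi,0,np.pi/2]
robot.move_ptp([575,70,280],ori); a=snap('wrist','w1')['img']
robot.move_ptp([540,-345,240],ori); b=snap('wrist','w2')['img']
print(robot.current_t(), robot.current_qpos())
cv2.imwrite('pics/w1c.png',cv2.resize(a[0:250,190:510],None,fx=2.4,fy=2.4,interpolation=cv2.INTER_CUBIC))
cv2.imwrite('pics/w2c.png',cv2.resize(b[50:300,190:510],None,fx=2.4,fy=2.4,interpolation=cv2.INTER_CUBIC))
```

```text
2.2667 [-7.40284108e-01  4.11131159e-01  1.26433040e+00  3.95191197e-04
  1.46581441e+00 -7.42059899e-01]
```

View pics/w1c.png

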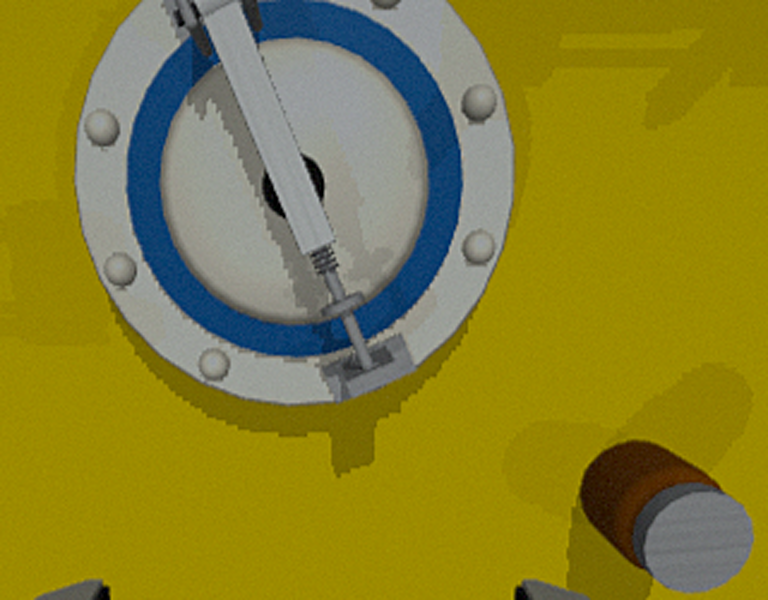

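View pics/w2c.png

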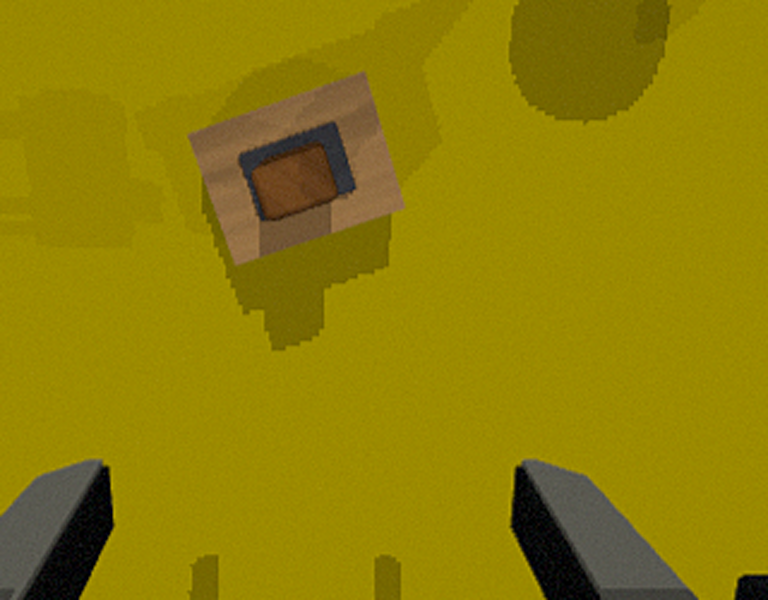

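The first crop shows the bar's end face at about (318,248), the collar at about (343,303) and the pin entering the lug at (367,356). The second shows the stand's top corners at (190,135), (365,72), (403,208) and (236,265), and the handle top centred at about (296,182).

Run:
```python
from h import *
w1=cam('w1');w2=cam('w2')
P1=lambda u,v,z: at_z(w1,190+u/2.4,v/2.4,z)[:2]
P2=lambda u,v,z: at_z(w2,190+u/2.4,50+v/2.4,z)[:2]
c=[P2(*q,52) for q in((190,135),(365,72),(403,208),(236,265))]
for i in range(4):
    e=c[(i+1)%4]-c[i]; print('side',np.linalg.norm(e),np.degrees(np.arctan2(e[1],e[0])))
print('stand',np.mean(c,0))
h=[P2(*q,122) for q in((250,170),(326,143),(338,192),(272,220))]
for i in range(4):
    e=h[(i+1)%4]-h[i]; print('h side',np.linalg.norm(e),np.degrees(np.arctan2(e[1],e[0])))
print('handle',np.mean(h,0))
b0=P1(220.5,11.5,91);b1=P1(318,247.5,91);pin=P1(366,353,88)
e=b1-b0; print('bar',b0,b1,np.degrees(np.arctan2(e[1],e[0]))+90)
e=pin-b1; print('pin',pin,np.linalg.norm(e),'exp57',np.degrees(np.arctan2(e[1],e[0]))+90)
col=P1(343,304,86); print('collar',col,np.linalg.norm(col-b1))
e=P1(415,363,94)-P1(340,400,94);print('lug outer edge',np.linalg.norm(e),np.degrees(np.arctan2(e[1],e[0])),(P1(415,363,94)+P1(340,400,94))/2)
```

```text
side 78.67625449543668 18.824522275349285
side 59.01935422377426 -72.34809431662865
side 78.43494078148227 -161.16280018707062
side 59.032261532906034 107.88641913958388
stand [ 535.45743951 -284.06402764]
h side 27.916770143414546 18.950409045101033
h side 17.124032485713585 -75.42022743208074
h side 25.263205375064754 -157.2981279398838
h side 18.779630723027264 113.23399680076196
handle [ 535.92437078 -282.6568485 ]
bar [539.7297193  237.74738285] [578.48147057 148.60691114] 23.495875979321582
pin [600.21843674 103.18195357] 50.357943452603465 exp57 25.5722683419053
collar [589.69169927 124.53671888] 26.55265303509786
lug outer edge 37.006761437810745 26.75700209803866 [605.09167556  91.30566011]
```

Run:
```python
from h import *
a=np.radians(18.4); ori=[np.pi,0,a]; p=np.array([535.6,-283.4])
robot.move_ptp([*p,150],ori)
print(robot.move_linear([*p,68],speed=100,f_stop=8), robot.current_tcp_pos())
robot.move_gripper(0.0); print(robot.current_gripper_width(), robot.current_contact_force())
np.save('grip.npy',np.r_[robot.current_tcp_pos(),robot.current_eef_rot()])
robot.move_linear([*p,190],speed=100); print(robot.current_contact_force())
# hover over mould; insertion frame
m=np.radians(24); ux=np.array([np.cos(m),np.sin(m)]); uy=np.array([-np.sin(m),np.cos(m)])
be=np.array([578.5,148.6]); q=be-43*uy
robot.move_ptp([*q,175],[np.pi,0,m]); d=snap('wrist','w3'); print(q,robot.current_t(),robot.current_tcp_pos(),robot.current_eef_rot())
print('tip proj',[proj(d,[*(q+s*ux),114]) for s in(-15,-5.5,5.5,15)],'pin',[proj(d,[*(be-s*uy),85]) for s in(0,25,57)])
```

```text
False [ 536.06777522 -283.7779171    68.65704543]
0.21348533887921112 [-0.30761435 -0.07493035  0.09761625]
[-0.73382639 -0.66762357 -1.87838195]
[595.98967565 109.31754532] 8.45 [596.3821582  107.89297757 175.05220002] [ 3.14109145e+00 -6.46929830e-05  4.17126899e-01]
tip proj [array([316.9258433 , 237.71578703]), array([316.86844792, 225.81013549]), array([316.80028246, 211.67042059]), array([316.73988136, 199.14128603])] pin [array([264.27068578, 206.45107759]), array([294.98846619, 206.38866681]), array([334.307886  , 206.30877967])]
```

View pics/w3.png

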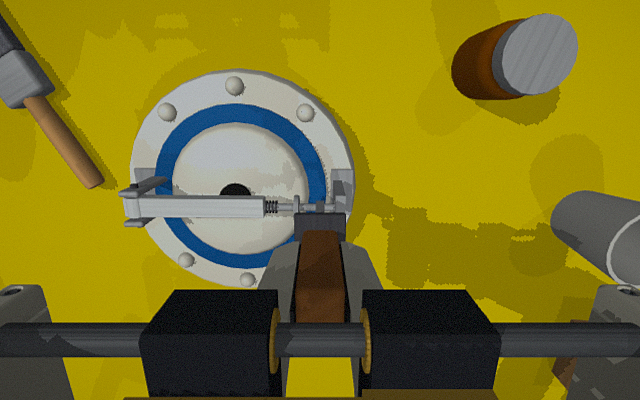

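The hover picture shows the fork held just outboard of the collar (296,207), with the bar's end at (264,208) and the lug at (342,195). I enlarge it for alignment.

Run:
```python
from h import *
a=cv2.imread('pics/w3.png'); cv2.imwrite('pics/w3c.png',cv2.resize(a[160:260,220:370],None,fx=5,fy=5,interpolation=cv2.INTER_CUBIC))
print(robot.current_tcp_pos(),robot.current_qpos())
```

```text
[596.3821582  107.89297757 175.05220002] [-4.61136620e-03  3.88746464e-01  1.45889716e+00 -4.47889329e-04
  1.29368487e+00  1.14918055e+00]
```

View pics/w3c.png

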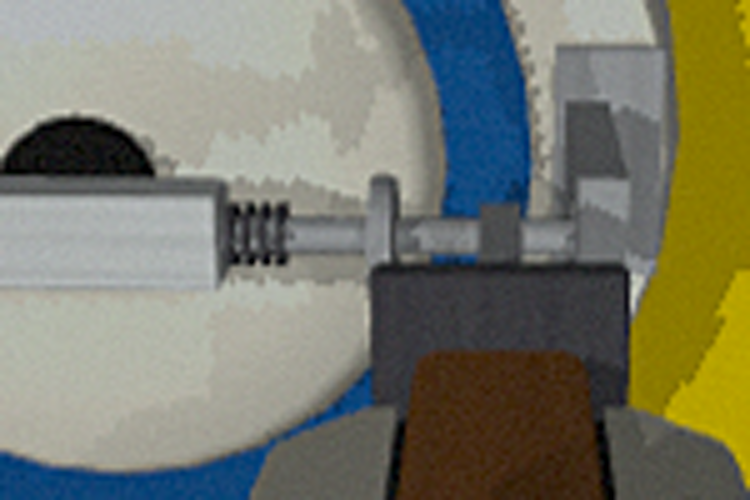

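The leg's edge at row 201 and the pin at row 207 agree with the projection: the lateral misalignment is under 1 mm. The collar face is about 28.6 mm beyond bar_end, with about 13 mm of gap to the blade. Inserting.

Run:
```python
from h import *
m=np.radians(24); uy=np.array([-np.sin(m),np.cos(m)]); q=np.array([578.5,148.6])-43*uy
hit=robot.move_linear([*q,132.5],speed=40,f_stop=3)
print('descend hit',hit,robot.current_tcp_pos(),robot.current_contact_force())
if not hit:
    f0=robot.current_contact_force(); p0=robot.current_tcp_pos()
    hit=robot.move_linear([*(q+20*uy),132.5],speed=12,f_stop=2)
    robot.sleep(.1); p=robot.current_tcp_pos(); print('contact',hit,p,'travel',(p-p0)[:2]@uy,robot.current_contact_force()-f0,'along',((robot.current_contact_force()-f0)[:2])@uy)
print(robot.current_t())
np.save('f0.npy',f0)
```

```text
descend hit False [596.22346362 109.35025849 132.85910587] [-1.217105    0.33183657 -2.14609014]
contact True [590.38200651 120.82106555 131.47346809] travel 12.85503834227016 [ 2.96052858 -2.2520267   1.5919572 ] along -3.2614842166934306
10.8333
```

Run:
```python
from h import *
m=np.radians(24); uy=np.array([-np.sin(m),np.cos(m)]); ux=np.array([np.cos(m),np.sin(m)]); f0=np.load('f0.npy')
p0=robot.current_tcp_pos(); np.save('pc.npy',p0)
def st(l):
    p=robot.current_tcp_pos(); f=robot.current_contact_force()-f0
    print(l,'travel',round((p-p0)[:2]@uy,2),'lat',round((p-p0)[:2]@ux,2),'z',round(p[2],2),'F y,x,z',(f[:2]@uy).round(2),(f[:2]@ux).round(2),f[2].round(2)); return -(f[:2]@uy)
for s in (6,7,7.6):
    h=robot.move_linear([*(p0[:2]+s*uy),132.5],speed=12,f_stop=9); robot.sleep(.15)
    F=st(s)
    if F>7.6 or h: break
print(robot.current_t()); d=snap('wrist','w4')
```

```text
6 travel 4.62 lat 0.05 z 132.25 F y,x,z -7.43 1.99 -0.9
7 travel 5.84 lat 0.06 z 132.65 F y,x,z -6.73 1.34 0.98
7.6 travel 6.12 lat 0.09 z 132.67 F y,x,z -8.07 1.01 1.47
12.4083
```

Run:
```python
from h import *
m=np.radians(24); uy=np.array([-np.sin(m),np.cos(m)]); ux=np.array([np.cos(m),np.sin(m)]); f0=np.load('f0.npy'); p0=np.load('pc.npy')
def st(l):
    p=robot.current_tcp_pos(); F=[robot.current_contact_force()-f0]
    for _ in range(4): robot.sleep(.03); F.append(robot.current_contact_force()-f0)
    f=np.mean(F,0)
    print(l,'travel',round((p-p0)[:2]@uy,2),'z',round(p[2],2),'F y,x,z',(f[:2]@uy).round(2),(f[:2]@ux).round(2),f[2].round(2)); return -(f[:2]@uy)
robot.move_linear([*(p0[:2]+8.6*uy),132.5],speed=12,f_stop=6); st('push')
for dz in (4,8,12,14):
    h=robot.move_linear([*(p0[:2]+(8.6+.03*dz)*uy),132.5+dz],speed=20,f_stop=7); st(dz)
    if h: print('stopped'); break
print(robot.current_t()); d=snap('wrist','w5'); a=d['img']
s=snap('side','s5')['img']
cv2.imwrite('pics/w5c.png',np.vstack([cv2.resize(a[140:260,100:400],(750,300),interpolation=cv2.INTER_CUBIC)]))
x,y=proj(cam('s5'),[595,110,90]).astype(int); c=s[y-40:y+40,x-100:x+100]
cv2.imwrite('pics/w5c.png',np.vstack([cv2.imread('pics/w5c.png'),cv2.resize(c,(750,300),interpolation=cv2.INTER_CUBIC)]))
```

```text
push travel 6.94 z 132.7 F y,x,z -8.35 1.38 1.01
4 travel 6.92 z 136.83 F y,x,z -8.12 1.33 1.34
8 travel 7.04 z 140.84 F y,x,z -8.44 1.39 1.24
12 travel 7.18 z 144.9 F y,x,z -8.35 1.22 1.77
14 travel 7.28 z 146.9 F y,x,z -7.75 1.07 1.6
14.675
```

View pics/w5c.png

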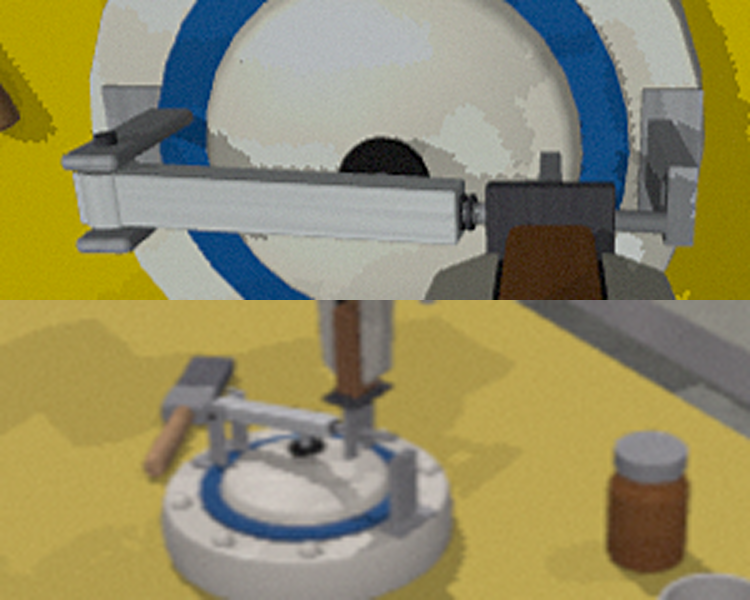

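Run:
```python
from h import *
m=np.radians(24); uy=np.array([-np.sin(m),np.cos(m)]); ux=np.array([np.cos(m),np.sin(m)])
be=np.array([578.5,148.6])-.8*ux; H=be+104*uy
for cam_ in('w5','s5'):
  d=cam(cam_)
  for lift in(0,6,12,15):
    th=lift/155
    P=lambda r,h:[*(H-(r*np.cos(th)-h*np.sin(th))*uy),85+r*np.sin(th)+h*np.cos(th)]
    print(cam_,lift,'end top',proj(d,P(104,6)).round(1),'w',(proj(d,[*(np.array(P(104,6)[:2])+8*ux),P(104,6)[2]])-proj(d,[*(np.array(P(104,6)[:2])-8*ux),P(104,6)[2]])).round(1),'tip',proj(d,P(160,0)).round(1),'hinge',proj(d,P(0,6)).round(1))
d=cam('s5');print('crop org',proj(d,[595,110,90]).astype(int)-[100,40])
L=be-57*uy
print('lug top s5',[proj(d,[*(L-t*uy+s*ux),94]).round(1) for t in(0,8) for s in(-12,12)])
```

```text
w5 0 end top [286.2 222.1] w [ -0.7 -20.9] tip [363.4 219. ] hinge [140.7 222.3]
w5 6 end top [285.3 224.1] w [ -0.7 -21.2] tip [364.3 222. ] hinge [140.4 222.3]
w5 12 end top [284.  226.2] w [ -0.8 -21.5] tip [365.  225.2] hinge [140.  222.3]
w5 15 end top [283.3 227.3] w [ -0.8 -21.7] tip [365.2 226.9] hinge [139.9 222.3]
s5 0 end top [286.4 197.3] w [ 3.6 -2.3] tip [303.2 204.6] hinge [257.2 188. ]
s5 6 end top [286.2 195.9] w [ 3.6 -2.3] tip [303.1 202.5] hinge [257.1 188. ]
s5 12 end top [286.  194.6] w [ 3.6 -2.3] tip [302.9 200.4] hinge [257. 188.]
s5 15 end top [285.9 193.9] w [ 3.6 -2.3] tip [302.8 199.4] hinge [257. 188.]
crop org [198 161]
lug top s5 [array([300.8, 203.5]), array([306. , 199.9]), array([303.2, 204.3]), array([308.5, 200.7])]
```

Measured bar end (285,226) and its slope match a lift of 12–17 mm at the tip, so the tip is over the lug. Releasing, withdrawing, and watching it open.

Run:
```python
from h import *
m=np.radians(24); uy=np.array([-np.sin(m),np.cos(m)]); p0=np.load('pc.npy'); g=np.load('grip.npy')
def go(s,z,v,**k): return robot.move_linear([*(p0[:2]+s*uy),z],speed=v,**k)
print(go(9.3,151,25,f_stop=7))
go(-3,152,60); F=robot.current_contact_force(); print(F-np.load('f0.npy'))
go(-7,200,150); go(-50,235,150); print(robot.current_t())
robot.move_ptp([535.6,-283.4,190],[np.pi,0,np.radians(18.4)])
robot.sleep(.3); s=snap('scene','s6')['img']; t=snap('side','s7')['img']; print(robot.current_t(),robot.current_tcp_pos(),robot.current_eef_rot(),g)
x,y=proj(cam('s7'),[560,170,90]).astype(int)
cv2.imwrite('pics/s67.png',np.vstack([cv2.resize(s[60:260,160:460],(600,400)) ,cv2.resize(t[y-60:y+40,x-75:x+75],(600,400))])[:,:][:800].copy()[::1])
i=cv2.imread('pics/s67.png'); cv2.imwrite('pics/s67.png',np.hstack([cv2.resize(i[:400],(400,267)),cv2.resize(i[400:],(400,267))]))
```

```text
False
[ 1.0885251  -0.62134488  0.92341808]
16.4583
18.2417 [ 535.86259484 -282.939727    190.07714272] [ 3.14147880e+00 -9.38801233e-05  3.21959885e-01] [ 5.35562082e+02 -2.83303746e+02  6.79601417e+01 -3.14139655e+00
  4.23546520e-05  3.21165349e-01]
```

View pics/s67.png

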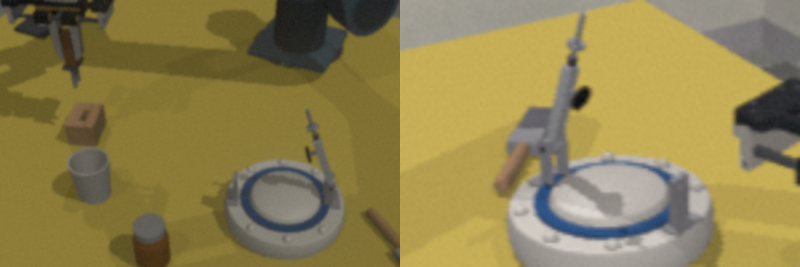

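Both views show the bar standing open at its stop, with the fork hovering over the stand. Putting the tool back.

Run:
```python
from h import *
p=[535.5,-283.3]
robot.move_linear([*p,122],speed=100)
robot.sleep(.3); print(robot.current_tcp_pos())
h=robot.move_linear([*p,67],speed=30,f_stop=5); print('hit',h,robot.current_tcp_pos(),robot.current_contact_force(),robot.current_t())
if robot.current_tcp_pos()[2]<71:
    robot.move_gripper(0.6); robot.move_linear([*p,185],speed=120)
    robot.move_ptp([480,-345,240],[np.pi,0,np.pi/2]); robot.sleep(.3)
    b=snap('wrist','w8')['img']; s=snap('scene','s8')['img']
    cv2.imwrite('pics/f8.png',np.hstack([cv2.resize(b[0:250,190:590],(480,300)),cv2.resize(s[80:280,160:360],(300,300))]))
print(robot.current_t())
```

```text
[ 535.74015826 -283.47813846  122.59864424]
hit True [ 535.53297496 -283.29884443   67.95780378] [-0.49340404  0.79458141  5.47435321] 21.075
24.6333
```

View pics/f8.png

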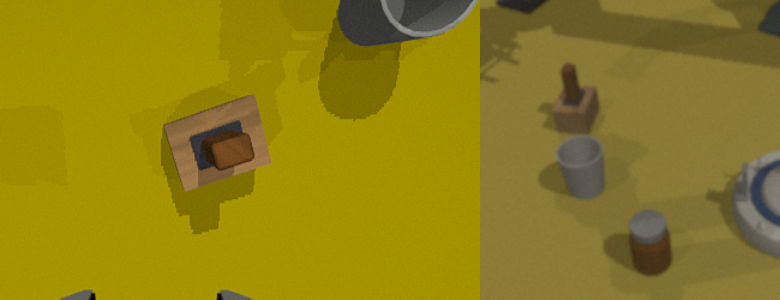

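The tool is upright in the stand, seated at the same height (TCP z 67.96, the same as at the grip), and the cup and jar have not moved. Handing in.

Run:
```python
from h import *
robot.hand_in(); print(robot.current_t(),robot.current_contact_force())
```

```text
the job is handed in; nothing more can be done
the job is handed in; nothing more can be done
```

The bar is open and the tool is back upright in its stand. I handed the job in with the clock at about 24.6 s of the 46 s allowed.

- **Unlatching:** I took the fork, straddled the pin and found the collar by touch, about 28.6 mm beyond the bar's end. I pushed it back about 7 mm with a force of about 8.4 N. Keeping it pushed, I lifted the fork 14 mm, checked the bar's slope in the pictures, then lifted to about 18 mm before letting go.
- **Bar:** The scene and side pictures then showed it standing open, apparently at its stop. I did not photograph it again after that.
- **Tool:** It seated in the stand at the same height at which I had gripped it (TCP z 67.96 mm both times). The last pictures showed it upright.
- **Bystanders:** The cup and jar appeared unmoved in the last pictures. The brush was not in the last picture crops, but the arm never went near it.
- **Disagreements:** My first pixel readings at the lug disagreed with the given sizes: 50 mm against 57 mm for the exposed pin, and 37 mm against 24 mm for the lug's width. I put these down to misread edges and did not use them. The close view and the contact point agreed to within about 1 mm.

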